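# Demould an embedded tissue block and set the straightedge to it

## Robot

A 6-joint arm with a two-finger parallel gripper is mounted at the origin on the work surface. World frame = base frame: x ahead of the robot, y to its left, z up, the work surface at z = 0. Lengths are in mm, angles in rad, forces in N, time in s.
With the tool pointing down it reaches from about 375 to 925 mm from the base axis. Payload 5.7 kg.
Tool frame: the origin (TCP) lies on the front face of the gripper's body, between the roots of the fingers; the fingertips stand 73 mm ahead of it and the grasp point (between the pads) lies 54 mm ahead of it; z points along the fingers, y is the line along which they close (so a half turn about z gives the same grasp; the last joint's range is limited). The gripper opens to 85 mm and grips with 20 to 120 N. Pads are 22 mm wide; open, the fingers measure 114 mm over their backs; the gripper's body (76 mm by 85 mm) begins 54 mm behind the grasp point. The pads swing forward as they close: fully open they stand 13 mm farther back than shut.
Start: joints at [1.154, 0.359, 1.51, -0, 1.272, -0.115], TCP at [178.339, 572.859, 303.867] pointing down, gripper open.
Joint ranges: [-2.97, 2.97], [-1.01, 2.36], [0.21, 2.38], [-0.96, 4.11], [0.2, 2.71], [-2.98, 2.98]. Speed limits (rad/s): [2.39, 2.39, 3.14, 3.14, 3.14, 3.14].

## Interface

Orientations are given as a unit quaternion [w, x, y, z].
In Python, from cell import r gives the robot as it stands.
- The arm moves only by the tool apply_moves, never from a script. Its argument "rows" is a list of rows, each a list of 2 entries, a list of its own where there are three numbers: the shift along the tool's x, y, z in mm, then the turn about the tool's z in degrees. A call has 1 to 10 rows; each row is the pose to reach, as a shift and turn from the pose commanded when the call began, along the tool's axes at that moment; what a row does not reach only later rows make up. A row lasts 1/10 s, in which the tool goes at most 50 mm and 8.59 degrees, less where a joint would pass 70% of its speed; a pose out of reach is approached as far as the arm can. A call with a gripper value outside its range is refused whole. "fingers" is the gripper command: -1 is fully open, 1 is shut, values between are in proportion, set as the call begins (left out, the last holds). The fingers move at their own pace and stop on an object; the grip force is fixed at half the most. Time passes only in rows, so rows that repeat a pose let the fingers close. It gives the time, the measured TCP pose, the force, the opening and the grip force at its end, in the units of the state.
- r.sense(): the state, without advancing time (a new reading comes with each control period).
- r.get_image(name): name is "side" or "top"; returns a dict with "pixels" (480x640x3 uint8, red, green, blue), "depth" (480x640 float32, mm along the optical axis (not along the pixel's ray), 0 where there is no reading), "fx", "fy", "cx", "cy" (pixels), "origin" and "rotation" of the camera in the world. Camera axes: x right, y down, z forward; pixel columns grow to the right and rows downward; lengths in mm; the calibration is good to about 2 mm. A picture is of the moment at which its call begins.
- r.hand_in(): hands the job in; it is judged then, once.
Trained networks look in a picture, given as the dict that the camera call returned (one of the last four; its "shot" number tells which), for a name from the list of things; names that differ only in an ending like _2 or _b are one class to them, and where a whole thing is asked for, a point or a joint stands for the part that bears it (a point fixed in the world has none). Each returns a list of dicts, best first, with "conf" (0 to 1); they miss things now and then, are a little off and sometimes report something else, mostly with a low value. They report only what shows in the picture. A call takes as long as a camera call. They do not tell look-alikes from the thing itself.
- r.recognise(picture, target): "rect" ([left, top, right, bottom] in pixels, round what is visible of it).
- r.outline_of(picture, target): "pixels" (480x640 bool, what is visible of it) and "rect" ([left, top, right, bottom] in pixels, round what is visible of it).
The state is a dict: "t": time; "q": joint angles; "qvel": joint speeds; "tau": joint torques, N m; "ee_pos": TCP position; "ee_rot": TCP orientation; "force": force on the tool from outside, world axes, zero at the start; "ft_torque": the same for the moment, N m; "width": opening from 0.0 (shut) to 1.0 (fully open); "grasp_force": force on a finger pad.
Only numpy, scipy, OpenCV 4.12 (cv2) and the standard library are available. Lean on these libraries where they do the work, as an engineer would, in place of code of your own. Each camera call takes 0.05 s, during which the arm holds its last target. There are 200 camera calls.

## Task

Lift the long wax block out of its steel mould and set it down gently, the same way up, on the grey trimming board. Then lay the aluminium straightedge flat on the board with one long edge flush against a long side of the block, reaching past both ends of that side, ready for trimming. Leave the short block in its mould and do not disturb the specimen jar.

Things in the scene. Friction and masses are not known exactly. Their poses are not given: they have to be found in the camera images.
- block_long: the long wax tissue block: a plain box 80 x 40 x 28 mm (0.12 kg), off-white wax below and a white slotted cassette back on top. Origin at the centre of its underside, x along its 80 mm length, z up. It starts in the cavity of mould_long, with its top 14 mm proud of the mould's rim, 1.5 mm clearance all round.
- mould_long: fixed open steel mould 103 x 63 x 18 mm standing on the cold plate, cavity 83 x 43 mm and 14 mm deep (floor 4 mm, walls 10 mm). Origin at the centre of its underside, x along its length.
- block_short: the short wax block, same make but 40 x 32 x 28 mm, in its own mould on the same cold plate; to be left there. Origin at the centre of its underside.
- mould_short: fixed open steel mould of the short block, 63 x 55 x 18 mm, on the cold plate. Origin at the centre of its underside.
- coldplate: fixed cold plate, a white slab 220 (x) x 270 (y) x 40 mm with aluminium top, that carries the two moulds; left or right of the board. Origin at the centre of its underside, on the table.
- board: fixed grey trimming board, 240 (x) x 180 (y) x 12 mm, on the table. Origin at the centre of its underside; its upper face is 12 mm above it.
- straightedge: loose aluminium bar 180 x 50 x 6 mm (0.18 kg), both long edges straight and ticked, with a black grip block on the middle of its top, 36 (along the bar) x 16 (across) mm, rising from 6 to 30 mm above the underside; grip it along the bar to keep the fingers clear of the block. Starts on the table, across the board from the cold plate. Origin: centre of underside, x along its length.
- jar: loose specimen jar, 56 mm diameter, 75 mm high with its white cap, standing on the table beyond the board. Origin at the centre of its underside.
Not all that is in view belongs to the job. Several things have the shape of the straightedge; the one meant has the colours described above.

How it is judged (in metres and radians):
On the way, in this order (a step that is already met when the one before it is completed fails the run):
1. the long block is lifted clear of its mould (z of block_long in the frame of mould_long above 0.022 m), for 0.1 s.
2. the long block stands released on the trimming board, the same way up (x of block_long in the frame of board between -0.12 and 0.12 m and y of block_long in the frame of board between -0.09 and 0.09 m and z of block_long in the frame of board between 0.009 and 0.016 m and angle between block_long's own z axis and vertical below 0.06 rad and contact force between block_long and the fingers below 0.05 N and linear speed of block_long below 0.02 m/s), for 0.2 s.
At the end, for the whole second after the job is handed in: Long block same way up and flat on the board; straightedge flat on the board along either long side, parallel within 2.5 degrees, gap at most 2.5 mm, reaching past both its ends (middles within 50 mm); both at rest; short block in its mould, jar upright within 40 mm of its start (x of block_long in the frame of board between -0.12 and 0.12 m and y of block_long in the frame of board between -0.09 and 0.09 m and z of block_long in the frame of board between 0.009 and 0.016 m and angle between block_long's own z axis and vertical below 0.06 rad and (y of straightedge in the frame of block_long between 0.043 and 0.0475 m or y of straightedge in the frame of block_long between -0.0475 and -0.043 m) and x of straightedge in the frame of block_long between -0.05 and 0.05 m and angle between the x axis of straightedge and the x axis of block_long, either way round below 0.045 rad and z of straightedge in the frame of board between 0.009 and 0.016 m and angle between straightedge's own z axis and vertical below 0.04 rad and linear speed of each of block_long, straightedge below 0.01 m/s and distance of block_short from where it was at the start of the episode below 0.015 m and distance of jar from where it was at the start of the episode below 0.04 m and angle between jar's own z axis and vertical below 0.1 rad); the robot touches nothing.
It fails at once if the long block is dropped or thrown (moving faster than 0.5 m/s out of the fingers) (linear speed of block_long above 0.5 m/s and contact force between block_long and the fingers below 0.01 N).
It fails at once if the short block is taken out of its mould (moved over 15 mm) (distance of block_short from where it was at the start of the episode above 0.015 m).
It fails at once if the jar is shoved over 40 mm or tipped (distance of jar from where it was at the start of the episode above 0.04 m or angle between jar's own z axis and vertical above 0.3 rad).
It also fails if it takes over 61 s, if anything falls off the work surface, if the arm or the gripper's body presses on something with over 40 N, if the wrist force passes 120 N, or if a joint passes its speed limit or range.

## Working session

There is one attempt and no reset: what is moved stays moved. The work goes in short steps, Python scripts to look and compute and a tool call to move; the robot and the scene stay as the last step left them, time stands still between calls to the robot, and variables do not carry over. Pictures are saved under pics/ and viewed, at most 11 in all, crops included, and the job is handed in when it is done.

Besides the shell and the picture viewer there is one more tool, called after "Call:" in YAML: its name, and indented under it one key for each argument. apply_moves: Moves the arm, as the interface text tells. Its arguments: {"type":"object","properties":{"rows":{"type":"array"},"fingers":{"type":"number"}},"required":["rows"]}

```bash
mkdir -p pics; ls; cat > h.py <<'E'
import numpy as np, cv2
from cell import r
def P(im,u,v,d=None):
    d=im['depth'][v,u] if d is None else d
    c=np.stack([(u-im['cx'])/im['fx']*d,(v-im['cy'])/im['fy']*d,d],-1)
    return c@np.array(im['rotation']).T+np.array(im['origin'])
def cloud(im):
    v,u=np.mgrid[0:480,0:640]; return P(im,u,v,im['depth'])
def save(im,n): cv2.imwrite(f'pics/{n}.png',im['pixels'][:,:,::-1])
E
python3 - <<'E'
from h import *
for c in ['top','side']:
    im=r.get_image(c); save(im,c+'0'); C=cloud(im)
    print(c,im['origin'],np.array(im['rotation']).round(3).tolist())
    for n in ['block_long','mould_long','block_short','mould_short','coldplate','board','straightedge','jar']:
        for o in r.outline_of(im,n):
            m=o['pixels']&(im['depth']>0)
            if m.sum()<20: continue
            p=C[m]; zt=np.percentile(p[:,2],90); t=p[abs(p[:,2]-zt)<6]
            R=cv2.minAreaRect(t[:,:2].astype(np.float32))
            print(n,round(o['conf'],2),[int(x) for x in o['rect']],'z',zt.round(),np.round(R[0]),np.round(R[1]),round(R[2],1))
s=r.sense();print(s['t'],s['ee_pos'],s['ee_rot'],s['width'])
E
```

```text
picsTraceback (most recent call last):
  File "<stdin>", line 3, in <module>
  File "h.py", line 8, in cloud
    v,u=np.mgrid[0:480,0:640]; return P(im,u,v,im['depth'])
                                      ~^^^^^^^^^^^^^^^^^^^^
  File "h.py", line 6, in P
    return c@np.array(im['rotation']).T+np.array(im['origin'])
           ~^~~~~~~~~~~~~~~~~~~~~~~~~~~
ValueError: matmul: Input operand 1 has a mismatch in its core dimension 0, with gufunc signature (n?,k),(k,m?)->(n?,m?) (size 4 is different from 3)
```

View pics/top0.png

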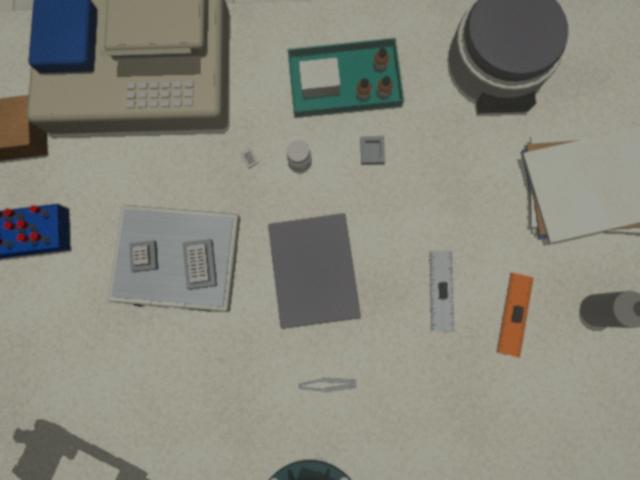

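The top view shows the cold plate at (175,258), the long block at (198,263), the short block at (142,255), the board at (314,270) and the jar at (299,154). Two things have the straightedge's shape: a grey bar with a black grip at (441,291) and an orange bar at (515,315). The grey one fits the aluminium description, and I'll confirm it in a crop.

```bash
sed -i 's/^def P/from scipy.spatial.transform import Rotation as Ro\ndef P/; s/np.array(im\[.rotation.\]).T/Ro.from_quat(np.roll(im["rotation"],-1)).as_matrix().T/' h.py
python3 - <<'E'
from h import *
for c in ['top','side']:
    im=r.get_image(c); save(im,c+'0'); C=cloud(im)
    if c=='top': cv2.imwrite('pics/crop0.png',cv2.resize(im['pixels'][230:370,400:560,::-1],None,fx=4,fy=4))
    print(c,im['origin'],im['fx'])
    for n in ['block_long','mould_long','block_short','mould_short','coldplate','board','straightedge','jar']:
        for o in r.outline_of(im,n):
            m=o['pixels']&(im['depth']>0)
            if m.sum()<20: continue
            p=C[m]; zt=np.percentile(p[:,2],90); t=p[abs(p[:,2]-zt)<6]
            R=cv2.minAreaRect(t[:,:2].astype(np.float32))
            print(n,round(o['conf'],2),[int(x) for x in o['rect']],'z',zt.round(),np.round(R[0]),np.round(R[1]),round(R[2],1))
s=r.sense();print(s['t'],s['ee_pos'],s['ee_rot'],s['width'])
E
```

```text
top [ 413.95781191  -57.02928116 1164.40914019] 512.5872663506865
block_long 0.71 [186, 241, 207, 283] z 75.0 [540. 229.] [79. 40.] 8.8
mould_long 0.81 [184, 240, 215, 286] z 61.0 [540. 230.] [102.  64.] 7.0
block_short 0.57 [131, 247, 150, 265] z 74.0 [561. 355.] [39. 33.] 5.7
mould_short 0.65 [130, 237, 156, 272] z 61.0 [561. 355.] [64. 56.] 5.4
coldplate 0.65 [107, 206, 240, 312] z 43.0 [559. 293.] [267. 216.] 83.8
board 0.57 [268, 212, 360, 328] z 15.0 [526. -18.] [239. 180.] 6.8
straightedge 0.78 [428, 249, 453, 332] z 11.0 [ 473. -303.] [ 51. 180.] 88.2
straightedge 0.63 [498, 272, 531, 355] z 12.0 [ 417. -461.] [ 52. 179.] 75.3
jar 0.81 [288, 142, 308, 169] z 78.0 [784.  10.] [48. 47.] 67.6
side [385.54318173 575.85127384 837.51651422] 465.1714879276395
block_long 0.7 [278, 335, 326, 370] z 72.0 [538. 235.] [80. 41.] 7.3
mould_long 0.79 [270, 331, 332, 378] z 58.0 [538. 234.] [103.  65.] 6.5
block_short 0.58 [246, 398, 280, 427] z 72.0 [558. 359.] [40. 32.] 5.6
mould_short 0.82 [240, 392, 285, 441] z 58.0 [558. 359.] [63. 56.] 6.0
coldplate 0.59 [184, 305, 366, 478] z 40.0 [556. 299.] [266. 217.] 84.1
coldplate 0.45 [366, 175, 442, 206] z 13.0 [ 470. -298.] [172.  36.] 1.9
board 0.87 [284, 226, 411, 314] z 12.0 [523. -14.] [240. 183.] 6.8
straightedge 0.77 [367, 176, 439, 203] z 13.0 [ 470. -296.] [ 45. 172.] 87.8
straightedge 0.65 [402, 135, 473, 171] z 14.0 [ 422. -450.] [49. 18.] 7.3
straightedge 0.6 [278, 335, 327, 368] z 72.0 [538. 234.] [79. 41.] 7.3
jar 0.96 [225, 218, 250, 254] z 73.0 [781.  16.] [47. 49.] 28.7
jar 0.63 [238, 392, 285, 438] z 58.0 [558. 359.] [64. 55.] 6.2
0.95 [178.32689322 572.88012158 303.89524307] [-1.15922987e-05  1.50315716e-01  9.88638046e-01 -3.88369446e-06] 0.9994113959446367
```

View pics/crop0.png

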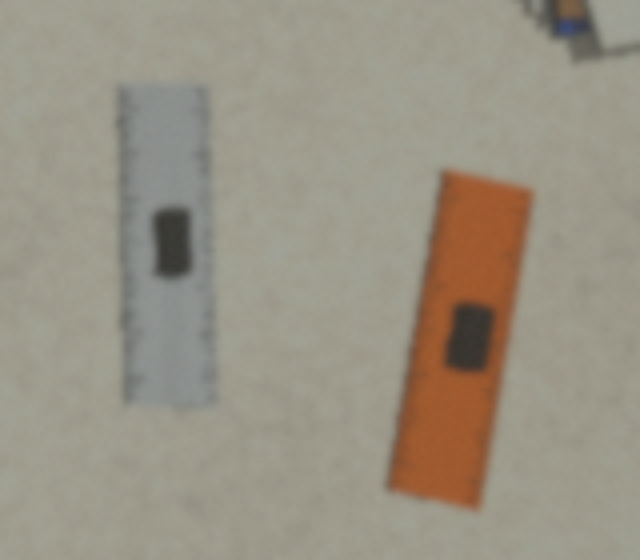

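View pics/side0.png

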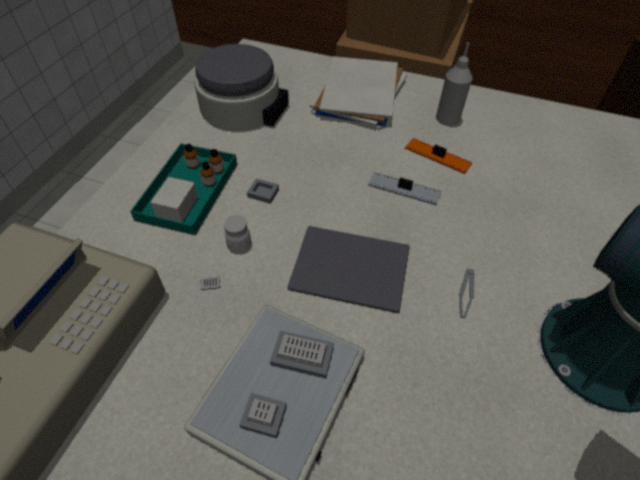

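The crop confirms it: the grey ticked bar with the black grip, at image (441,291), is the aluminium straightedge. The orange bar at (515,315) is the decoy. Next I go above the long block.

Call:
apply_moves:
  rows:
    - [[-446, -218, 0], -24]
    - [[-446, -218, 0], -24]
    - [[-446, -218, 0], -24]
    - [[-446, -218, 0], -24]
    - [[-446, -218, 0], -24]
    - [[-446, -218, 0], -24]
    - [[-446, -218, 0], -24]
    - [[-446, -218, 0], -24]
    - [[-446, -218, 0], -24]
    - [[-446, -218, 0], -24]
  fingers: -0.2

```text
t: 1.95
ee_pos: [538.1, 232.9, 304.1]
ee_rot: [0.0, -0.058, 0.998, 0.0]
force: [0.9, 0.9, -0.3]
width: 0.597
grasp_force: 0.0
```

Call:
apply_moves:
  rows:
    - [[0, 0, 50], 0]
    - [[0, 0, 100], 0]
    - [[0, 0, 120], 0]
    - [[0, 0, 120], 0]
    - [[0, 0, 120], 0]

```text
t: 2.45
ee_pos: [537.2, 234.7, 184.3]
ee_rot: [0.0, -0.059, 0.998, -0.0]
force: [0.4, 0.5, 0.6]
width: 0.601
grasp_force: 0.0
```

```bash
python3 - <<'E'
from h import *
im=r.get_image('side'); cv2.imwrite('pics/s1.png',cv2.resize(im['pixels'][230:420,210:400,::-1],None,fx=3,fy=3))
s=r.sense();R=Ro.from_quat(np.roll(s['ee_rot'],-1)).as_matrix();print(s['t'],s['ee_pos'],R[:,1],s['width'],s['force'])
print((R.T@(np.array([539,232,0])-s['ee_pos'])))
C=cloud(im);t=s['ee_pos']
# points of fingers
m=(abs(C[...,0]-t[0])<60)&(abs(C[...,1]-t[1])<70)&(C[...,2]>80)&(C[...,2]<175)
p=C[m]; q=(p-t)@R
for z in range(0,95,6):
    k=abs(q[:,2]-z)<3
    if k.sum()>3: print(z,k.sum(),q[k].min(0).round(),q[k].max(0).round())
E
```

```text
2.5 [537.8314876  235.02267967 185.28349663] [-1.17028494e-01  9.93128505e-01  3.22926772e-04] 0.600261438125213 [ 0.0723515  -0.48698481  0.20794803]
[ -0.37478307  -3.19849159 185.28385069]
12 15 [-11.  32.  11.] [12. 62. 15.]
18 40 [-9. 32. 15.] [13. 61. 21.]
24 22 [-12.  30.  21.] [13. 59. 27.]
42 4 [  8. -23.  41.] [10. 34. 44.]
48 6 [  8. -24.  46.] [11. 34. 51.]
54 9 [  8. -30.  52.] [11. 34. 57.]
60 12 [  8. -30.  58.] [11. 34. 63.]
66 8 [  7. -25.  64.] [11. 34. 67.]
72 5 [  6. -24.  70.] [10. 34. 70.]
```

View pics/s1.png

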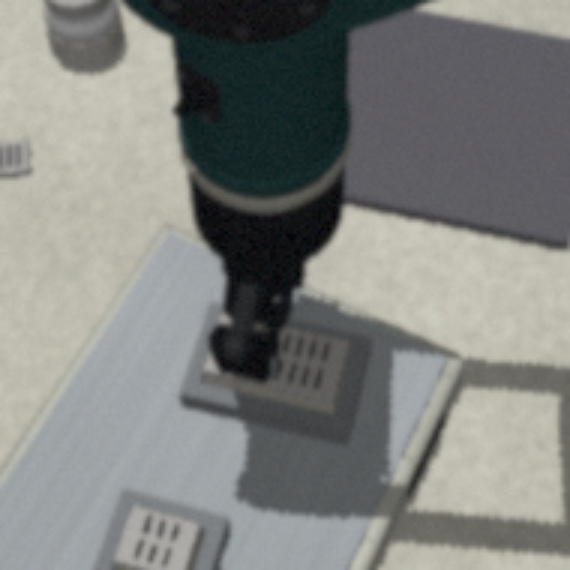

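The picture shows the fingers straddling the long block, with about 2–3 mm of offset across. I'll correct that, descend, and feel for the rim.

Call:
apply_moves:
  rows:
    - [[0, -2.5, 25], 0]
    - [[0, -2.5, 42], 0]
    - [[0, -2.5, 47], 0]
    - [[0, -2.5, 48], 0]
    - [[0, -2.5, 49], 0]
    - [[0, -2.5, 49], 0]

```text
t: 3.1
ee_pos: [537.9, 232.4, 136.1]
ee_rot: [0.001, -0.059, 0.998, 0.0]
force: [0.1, -0.3, 0.6]
width: 0.601
grasp_force: 0.0
```

```bash
cat > look.py <<'E'
from h import *
import sys
im=r.get_image('side')
s=r.sense();R=Ro.from_quat(np.roll(s['ee_rot'],-1)).as_matrix();t=s['ee_pos'];print(s['t'],t.round(1) if hasattr(t,'round') else t,R[:,1].round(4),s['width'],np.round(s['force'],1),s['grasp_force'])
if len(sys.argv)>1:
    n,a,b,c,d=sys.argv[1],*map(int,sys.argv[2:])
    cv2.imwrite(f'pics/{n}.png',cv2.resize(im['pixels'][b:d,a:c,::-1],None,fx=5,fy=5,interpolation=cv2.INTER_CUBIC))
E
python3 look.py s2 260 310 360 400
```

```text
3.15 [537.7 232.4 135.9] [-1.170e-01  9.931e-01  2.000e-04] 0.5977912912456083 [-1.   0.7  0.4] 0.0
```

View pics/s2.png

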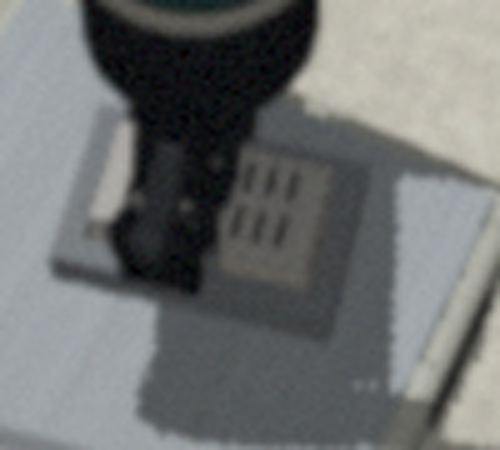

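The near finger sits at (160,285) in the crop, on the rim beside the block, possibly off-centre along it. I'll check by projection and look for the real offset along the block.

```bash
python3 - <<'E'
from h import *
im=r.get_image('side');s=r.sense();R=Ro.from_quat(np.roll(s['ee_rot'],-1)).as_matrix();t=np.array(s['ee_pos'])
Rc=Ro.from_quat(np.roll(im['rotation'],-1)).as_matrix()
def pr(p):
    c=(np.array(p)-im['origin'])@Rc; return (np.array([c[0]/c[2]*im['fx']+im['cx'],c[1]/c[2]*im['fy']+im['cy']])-[260,310])*5
for y in (26,36): 
    for x in(-11,11): print('tip',x,y,pr(t+R@[x,y,73]).round())
a=np.radians(6.8);X=np.array([np.cos(a),np.sin(a),0]);Y=np.array([-X[1],X[0],0])
for sx in(1,-1): print('corner',sx,pr(np.array([538,234.5,72])+40*sx*X+20*Y).round(), 'mould',pr(np.array([538,234.5,58])+51.5*sx*X+31.5*Y).round())
C=cloud(im)
q=(C-t)@R
m=(q[...,2]>30)&(q[...,2]<62)&(abs(q[...,0])<30)&(q[...,1]>10)&(q[...,1]<50)
p=q[m]
for z in range(30,62,4):
    k=abs(p[:,2]-z)<2
    if k.sum()>2: print(z,k.sum(),p[k].min(0).round(1),p[k].max(0).round(1))
E
```

```text
tip -11 26 [161. 256.]
tip 11 26 [221. 270.]
tip -11 36 [153. 282.]
tip 11 36 [214. 297.]
corner 1 [ 82. 216.] mould [ 44. 255.]
corner -1 [303. 267.] mould [327. 322.]
46 4 [ 6.1 28.6 44.8] [ 9.8 34.9 47.5]
54 5 [ 7.7 28.5 52.7] [ 9.7 35.1 55.8]
```

Alignment is good to a few mm, which is enough. I'll feel down for the rim.

Call:
apply_moves:
  rows:
    - [[0, 0, 1], 0]
    - [[0, 0, 2], 0]
    - [[0, 0, 2.5], 0]
    - [[0, 0, 2.5], 0]

```text
t: 3.6
ee_pos: [537.0, 232.0, 132.2]
ee_rot: [-0.0, -0.058, 0.998, -0.0]
force: [-0.3, 0.4, -0.5]
width: 0.599
grasp_force: 0.0
```

Call:
apply_moves:
  rows:
    - [[0, 0, 0], 0]
    - [[0, 0, 0], 0]
    - [[0, 0, 0], 0]
    - [[0, 0, 0], 0]
    - [[0, 0, 0], 0]
  fingers: -0.03

```text
t: 4.1
ee_pos: [537.1, 232.1, 132.4]
ee_rot: [-0.0, -0.059, 0.998, -0.0]
force: [-0.1, 0.5, -0.2]
width: 0.515
grasp_force: 0.0
```

Call:
apply_moves:
  rows:
    - [[0, 0, 0], 0]
    - [[0, 0, 0], 0]
    - [[0, 0, 0], 0]
    - [[0, 0, 0], 0]
    - [[0, 0, 0], 0]
  fingers: 1

```text
t: 4.6
ee_pos: [537.2, 232.2, 132.7]
ee_rot: [0.0, -0.058, 0.998, 0.0]
force: [-0.1, -0.3, 4.7]
width: 0.447
grasp_force: 60.9
```

Call:
apply_moves:
  rows:
    - [[0, 0, -2], 0]
    - [[0, 0, -5], 0]
    - [[0, 0, -9], 0]
    - [[0, 0, -14], 0]
    - [[0, 0, -20], 0]
    - [[0, 0, -28], 0]
    - [[0, 0, -38], 0]
    - [[0, 0, -50], 0]
    - [[0, 0, -60], 0]
    - [[0, 0, -60], 0]

```text
t: 5.6
ee_pos: [538.2, 232.5, 194.5]
ee_rot: [0.002, -0.059, 0.998, 0.0]
force: [0.5, 0.7, 0.1]
width: 0.449
grasp_force: 60.3
```

```bash
python3 look.py s3 230 270 380 390; python3 - <<'E'
from h import *
s=r.sense();R=Ro.from_quat(np.roll(s['ee_rot'],-1)).as_matrix();t=np.array(s['ee_pos'])
a=np.radians(6.8);Y=np.array([-np.sin(a),np.cos(a),0])
print(R.T@(np.array([524.5,-16,0])+30*Y-t))
E
```

```text
5.65 [537.7 232.3 193.5] [-1.169e-01  9.931e-01  3.000e-04] 0.44698117017827865 [ 0.8 -0.4 -1.2] 60.27162551879883
[  42.61686172 -215.11415279  193.39262162]
```

View pics/s3.png

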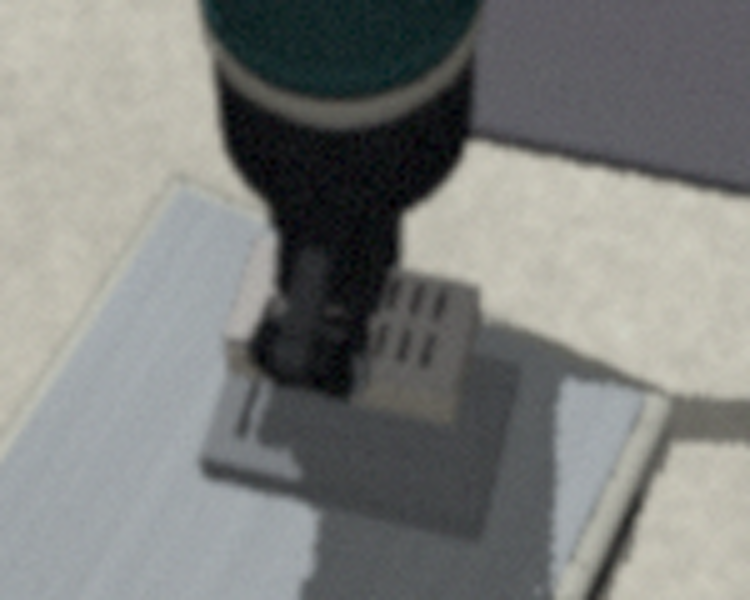

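The long block hangs level in the fingers, clear of the mould. I carry it to the board.

Call:
apply_moves:
  rows:
    - [[5, -25, 0], 0]
    - [[11, -55, 0], 0]
    - [[18, -90, 0], 0]
    - [[25, -125, 0], 0]
    - [[32, -160, 10], 0]
    - [[38, -190, 25], 0]
    - [[41, -207, 40], 0]
    - [[43, -215, 55], 0]
    - [[43, -215, 70], 0]
    - [[43, -215, 78], 0]

```text
t: 6.65
ee_pos: [518.6, 13.2, 113.0]
ee_rot: [-0.001, -0.058, 0.998, 0.0]
force: [0.4, 1.1, -2.1]
width: 0.452
grasp_force: 60.4
```

Call:
apply_moves:
  rows:
    - [[0, 0, 3], 0]
    - [[0, 0, 6], 0]
    - [[0, 0, 8], 0]
    - [[0, 0, 10], 0]
    - [[0, 0, 11], 0]
    - [[0, 0, 11], 0]

```text
t: 7.25
ee_pos: [519.6, 13.6, 103.5]
ee_rot: [0.0, -0.059, 0.998, -0.0]
force: [0.5, -0.5, -1.3]
width: 0.45
grasp_force: 60.4
```

Call:
apply_moves:
  rows:
    - [[0, 0, 0.7], 0]
    - [[0, 0, 1.4], 0]
    - [[0, 0, 1.4], 0]
    - [[0, 0, 1.4], 0]

```text
t: 7.65
ee_pos: [519.5, 13.5, 102.0]
ee_rot: [-0.0, -0.058, 0.998, -0.0]
force: [0.1, -0.7, -1.3]
width: 0.446
grasp_force: 60.4
```

Call:
apply_moves:
  rows:
    - [[0, 0, 0.6], 0]
    - [[0, 0, 1.0], 0]
    - [[0, 0, 1.0], 0]

```text
t: 7.95
ee_pos: [519.4, 13.5, 100.9]
ee_rot: [-0.0, -0.059, 0.998, -0.0]
force: [0.4, 1.3, -1.1]
width: 0.448
grasp_force: 60.4
```

Call:
apply_moves:
  rows:
    - [[0, 0, 0.5], 0]
    - [[0, 0, 0.5], 0]
    - [[0, 0, 0.5], 0]

```text
t: 8.25
ee_pos: [519.5, 13.5, 100.8]
ee_rot: [0.0, -0.059, 0.998, -0.0]
force: [-0.4, -0.1, 5.0]
width: 0.45
grasp_force: 60.9
```

Call:
apply_moves:
  rows:
    - [[0, 0, 0.5], 0]
    - [[0, 0, 0.5], 0]
    - [[0, 0, 0.5], 0]

```text
t: 8.55
ee_pos: [519.5, 13.5, 100.7]
ee_rot: [0.0, -0.059, 0.998, -0.0]
force: [-2.7, -0.0, 10.6]
width: 0.449
grasp_force: 61.8
```

Contact at about 10 N. I release, rise, and move towards the straightedge so the camera can see.

Call:
apply_moves:
  rows:
    - [[0, 0, -0.5], 0]
    - [[0, 0, -0.5], 0]
    - [[0, 0, -0.5], 0]
    - [[0, 0, -0.5], 0]
    - [[0, 0, -0.5], 0]
    - [[0, 0, -0.5], 0]
  fingers: -0.2

```text
t: 9.15
ee_pos: [519.4, 13.6, 100.4]
ee_rot: [-0.0, -0.058, 0.998, -0.0]
force: [-0.5, 0.8, -0.8]
width: 0.601
grasp_force: 0.0
```

Call:
apply_moves:
  rows:
    - [[0, 0, -10], 0]
    - [[0, 0, -40], 0]
    - [[0, 0, -80], 0]
    - [[0, 0, -120], 0]
    - [[0, -50, -150], 0]
    - [[0, -100, -150], 0]
    - [[0, -150, -150], 0]
    - [[0, -200, -150], 0]
    - [[0, -230, -150], 0]
    - [[0, -230, -150], 0]

```text
t: 10.15
ee_pos: [547.3, -219.9, 251.6]
ee_rot: [0.001, -0.056, 0.998, -0.002]
force: [-0.6, 1.0, 0.2]
width: 0.602
grasp_force: 0.0
```

```bash
cat > meas.py <<'E'
from h import *
for c in ['top','side']:
    im=r.get_image(c); C=cloud(im); save(im,'last_'+c)
    for n in ['block_long','board','straightedge','jar']:
        for o in r.outline_of(im,n)[:2]:
            m=o['pixels']&(im['depth']>0)
            if m.sum()<20: continue
            p=C[m]; zt=np.percentile(p[:,2],90); 
            if n=='straightedge':
                zt=np.median(p[:,2])
            t=p[abs(p[:,2]-zt)<5]
            R=cv2.minAreaRect(t[:,:2].astype(np.float32))
            print(c,n,round(o['conf'],2),[int(x) for x in o['rect']],'z',zt.round(),np.round(R[0],1),np.round(R[1],1),round(R[2],1))
            if n=='straightedge':
                px=im['pixels'].astype(int).sum(2); k=o['pixels']&(px<230)&(im['depth']>0)
                g=C[k]
                g=g[g[:,2]>zt+14]
                if len(g)>8: print('  grip',cv2.minAreaRect(g[:,:2].astype(np.float32)),g[:,2].mean())
s=r.sense();R=Ro.from_quat(np.roll(s['ee_rot'],-1)).as_matrix();print(s['t'],s['ee_pos'],R[:,1],s['width'])
E
python3 meas.py
```

```text
top block_long 0.85 [290, 251, 309, 288] z 43.0 [522.5  12.4] [79.  39.6] 6.5
top board 0.41 [184, 238, 218, 285] z 60.0 [540.2 230.4] [102.6  63.7] 6.7
top straightedge 0.72 [497, 274, 534, 355] z 7.0 [ 417.3 -462.6] [ 54.7 179.7] 74.9
  grip ((416.80206298828125, -460.4267883300781), (15.582221031188965, 33.14083480834961), 77.558837890625) 29.421328997497902
top straightedge 0.6 [426, 250, 453, 330] z 7.0 [ 473.6 -303. ] [ 53.4 176.4] 87.7
  grip ((471.88836669921875, -302.0425720214844), (13.12276840209961, 30.842374801635742), 87.68663024902344) 29.567045415586367
top jar 0.7 [287, 140, 311, 168] z 78.0 [784.4  10.1] [48.4 47. ] 0.3
side block_long 0.9 [326, 258, 367, 288] z 39.0 [520.5  16.7] [79.4 42.1] 6.3
side board 0.8 [284, 224, 411, 314] z 12.0 [523.4 -13.2] [239.8 182. ] 6.8
side straightedge 0.71 [328, 261, 365, 285] z 37.0 [520.8  16.7] [78.  42.1] 6.3
side straightedge 0.69 [366, 174, 441, 202] z 3.0 [ 471.9 -298.5] [ 54.8 178.3] 88.7
  grip ((471.02294921875, -297.2453918457031), (19.77904510498047, 34.55982208251953), 87.11231994628906) 24.984573996754538
side jar 0.63 [226, 216, 249, 255] z 74.0 [780.3  16.9] [43.4 49.8] 26.6
side jar 0.24 [365, 174, 443, 207] z 12.0 [ 447.4 -291.2] [ 27.9 121.5] 88.2
10.65 [ 546.38656462 -213.93301009  250.64102977] [-1.18105341e-01  9.93001072e-01 -1.49401242e-05] 0.5966214451143464
```

The block stands on the board at about (521.5, 14.5), with its axis at 6.5°. The straightedge is at about (472.5, -301.8), axis -2°. Next I go over its grip with the fingers turned along the bar.

Call:
apply_moves:
  rows:
    - [[20, -20, 0], 8]
    - [[40, -40, 0], 16]
    - [[60, -60, 0], 24]
    - [[83.6, -78, 0], 32]
    - [[83.6, -78, 0], 40]
    - [[83.6, -78, 0], 48]
    - [[83.6, -78, 0], 56]
    - [[83.6, -78, 0], 64]
    - [[83.6, -78, 0], 72]
    - [[83.6, -78, 0], 80]

```text
t: 11.65
ee_pos: [472.5, -301.7, 250.6]
ee_rot: [0.0, 0.599, 0.801, -0.0]
force: [-0.4, 0.9, -0.3]
width: 0.603
grasp_force: 0.0
```

Call:
apply_moves:
  rows:
    - [[0, 0, 20], 8]
    - [[0, 0, 60], 16]
    - [[0, 0, 90], 18.7]
    - [[0, 0, 100], 18.7]
    - [[0, 0, 100], 18.7]
    - [[0, 0, 100], 18.7]

```text
t: 12.25
ee_pos: [473.1, -302.5, 151.5]
ee_rot: [0.001, 0.719, 0.695, 0.0]
force: [0.4, 0.4, -0.4]
width: 0.598
grasp_force: 0.0
```

```bash
python3 look.py s4 350 110 460 220
```

```text
12.3 [ 473.4 -302.7  152. ] [ 0.9994 -0.0337  0.002 ] 0.5986770226507517 [ 1.1  0.5 -0.3] 0.0
```

View pics/s4.png

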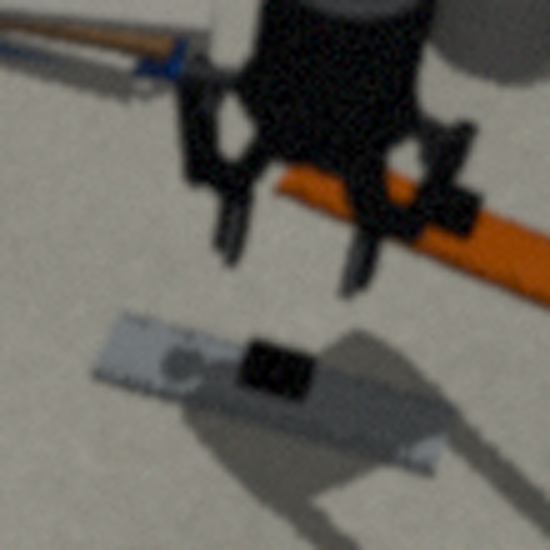

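The open fingers are centred over the grip at (278,368) in the crop. I descend and close.

Call:
apply_moves:
  rows:
    - [[0, 0, 30], 0]
    - [[0, 0, 50], 0]
    - [[0, 0, 60], 0]
    - [[0, 0, 65], 0]
    - [[0, 0, 67.5], 0]
    - [[0, 0, 67.5], 0]
    - [[0, 0, 67.5], 0]

```text
t: 13.0
ee_pos: [472.9, -302.5, 83.8]
ee_rot: [0.001, 0.719, 0.695, 0.0]
force: [0.1, -0.2, 0.3]
width: 0.601
grasp_force: 0.0
```

Call:
apply_moves:
  rows:
    - [[0, 0, 0], 0]
    - [[0, 0, 0], 0]
    - [[0, 0, 0], 0]
    - [[0, 0, 0], 0]
    - [[0, 0, 0], 0]
    - [[0, 0, 0], 0]
  fingers: 1

```text
t: 13.6
ee_pos: [472.7, -302.4, 83.9]
ee_rot: [0.001, 0.719, 0.695, -0.0]
force: [-1.4, 0.4, 5.3]
width: 0.406
grasp_force: 60.6
```

Call:
apply_moves:
  rows:
    - [[0, 0, -5], 0]
    - [[0, 0, -15], 0]
    - [[0, 0, -35], 0]
    - [[0, 0, -60], 0]
    - [[0, 0, -75], 0]
    - [[15, 3, -75], -2]
    - [[40, 8, -75], -5]
    - [[75, 13, -75], -8.6]
    - [[110, 20, -75], -8.6]
    - [[145, 26, -75], -8.6]

```text
t: 14.6
ee_pos: [503.0, -155.7, 157.5]
ee_rot: [-0.001, 0.665, 0.747, -0.0]
force: [1.2, 0.6, -1.4]
width: 0.408
grasp_force: 60.1
```

Call:
apply_moves:
  rows:
    - [[35, 1, 0], 0]
    - [[70, 2, 0], 0]
    - [[100, 3, 0], 0]
    - [[113, 3.6, 0], 0]
    - [[113, 3.6, 0], 0]
    - [[113, 3.6, 0], 0]

```text
t: 15.2
ee_pos: [494.2, -45.6, 157.9]
ee_rot: [0.0, 0.665, 0.747, -0.0]
force: [-0.2, -0.8, -1.1]
width: 0.404
grasp_force: 60.1
```

```bash
python3 meas.py; python3 look.py s5 270 200 430 315
```

```text
top block_long 0.49 [294, 283, 297, 292] z 43.0 [485.9  18.7] [15.2  6.8] 89.7
top board 0.59 [266, 214, 347, 328] z 15.0 [525.3 -17.8] [239.1 179.6] 6.7
top straightedge 0.77 [499, 272, 533, 355] z 7.0 [ 417.1 -462.6] [ 53.3 180.4] 75.4
  grip ((416.4882507324219, -461.1994934082031), (16.205984115600586, 34.05320358276367), 78.64647674560547) 29.221520688306622
top straightedge 0.63 [314, 293, 341, 323] z 80.0 [439.4 -53.4] [63.1 49.3] 5.7
  grip ((437.60040283203125, -46.182044982910156), (32.63575744628906, 14.507783889770508), 49.93958282470703) 179.62222274231334
top jar 0.78 [289, 139, 311, 170] z 78.0 [784.   10.5] [48.3 47.6] 35.9
side block_long 0.59 [330, 259, 368, 287] z 39.0 [519.3  17.5] [76.2 39.8] 7.9
side board 0.86 [285, 225, 407, 315] z 12.0 [523.4 -12.8] [239.8 181.1] 6.7
side straightedge 0.87 [405, 135, 472, 173] z 3.0 [ 415.5 -465.5] [ 72.3 184.1] 73.8
  grip ((428.1815490722656, -257.06048583984375), (420.8258056640625, 36.32283020019531), 86.82304382324219) 28.177360036112898
side straightedge 0.65 [325, 224, 415, 256] z 78.0 [495.3 -43.4] [179.8  53. ] 6.6
  grip ((502.94061279296875, -40.66814422607422), (46.304752349853516, 19.57228660583496), 12.565790176391602) 99.77590359377237
side jar 0.86 [224, 217, 250, 255] z 74.0 [781.1  15.5] [46.9 45.2] 22.3
15.7 [494.04397186 -45.75621865 157.99857324] [ 9.93422024e-01  1.14510600e-01 -7.36500084e-05] 0.40316648759915336
15.75 [494.  -45.7 158. ] [ 9.934e-01  1.147e-01 -1.000e-04] 0.40947416771591416 [ 0.1  0.3 -1.7] 60.05653381347656
```

View pics/s5.png

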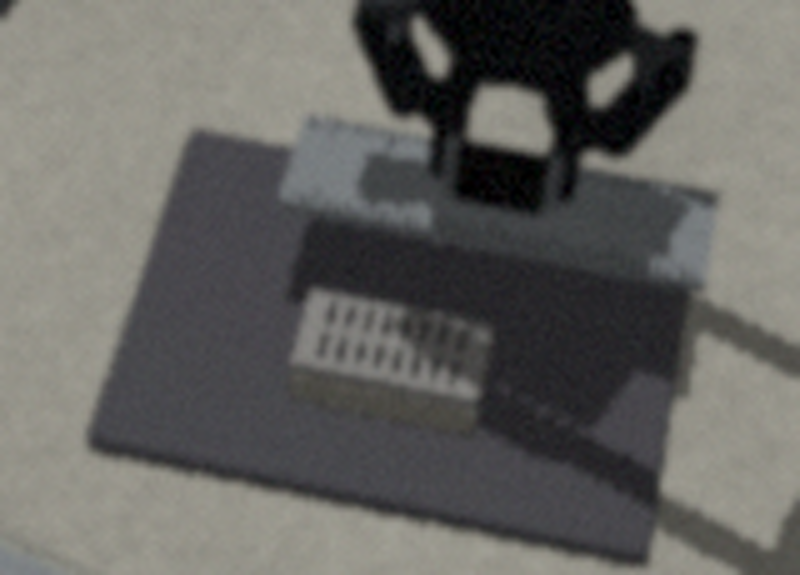

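The bar hangs level and parallel to the block, about 10 mm out to the side and 33 mm off along it. I shift along the bar and lower to just above the board.

Call:
apply_moves:
  rows:
    - [[0, 17, 0], 0]
    - [[0, 33, 0], 0]
    - [[0, 33, 20], 0]
    - [[0, 33, 40], 0]
    - [[0, 33, 52], 0]
    - [[0, 33, 57], 0]
    - [[0, 33, 60], 0]
    - [[0, 33, 60], 0]
    - [[0, 33, 60], 0]

```text
t: 16.65
ee_pos: [527.3, -41.8, 98.6]
ee_rot: [0.001, 0.665, 0.747, 0.0]
force: [0.4, 0.8, -2.1]
width: 0.403
grasp_force: 60.1
```

Call:
apply_moves:
  rows:
    - [[0, 0, 0.5], 0]
    - [[0, 0, 1], 0]
    - [[0, 0, 1], 0]
    - [[0, 0, 1], 0]

```text
t: 17.05
ee_pos: [526.9, -41.7, 97.2]
ee_rot: [0.0, 0.665, 0.747, 0.0]
force: [0.3, -0.2, -1.0]
width: 0.404
grasp_force: 60.1
```

```bash
python3 meas.py | grep -v -e jar -e grip; python3 look.py s6 290 210 410 310
```

```text
top block_long 0.85 [292, 264, 308, 291] z 43.0 [509.2  11. ] [52.3 39.4] 6.2
top board 0.78 [268, 216, 357, 320] z 15.0 [525.9 -17.6] [238.2 178.4] 6.9
top straightedge 0.96 [313, 275, 340, 308] z 20.0 [474.7 -49.9] [68.3 49.5] 6.8
top straightedge 0.58 [497, 274, 534, 357] z 7.0 [ 417.4 -462.4] [ 53.  179.9] 75.3
side block_long 0.52 [305, 241, 397, 269] z 31.0 [527.6 -19. ] [64.  30.2] 9.5
side board 0.6 [285, 227, 409, 315] z 12.0 [523.3 -12.7] [239.5 181.3] 6.8
side board 0.43 [307, 240, 394, 271] z 31.0 [526.6 -32.3] [37.3 43.9] 58.7
side straightedge 0.94 [308, 237, 395, 272] z 17.0 [528.3 -39.4] [180.5  54.3] 6.6
side straightedge 0.75 [403, 137, 469, 173] z 3.0 [ 415.6 -463.3] [ 69.6 180.6] 77.3
17.55 [526.79390335 -41.61320738  96.9916654 ] [ 9.93347964e-01  1.15151235e-01 -1.21006407e-04] 0.4048046676441191
17.6 [526.8 -41.7  97. ] [ 9.934e-01  1.150e-01 -1.000e-04] 0.4051943222404724 [ 0.6 -0.4 -2.4] 60.105897188186646
```

View pics/s6.png

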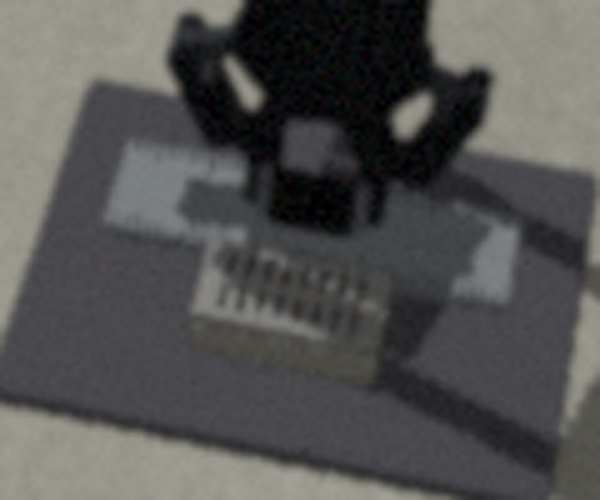

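The bar is 1 mm above the board and about 10 mm from the block. I sweep it gently against the block, lower it, and release.

Call:
apply_moves:
  rows:
    - [[3, 0, 0], 0]
    - [[6, 0, 0], 0]
    - [[8, 0, 0], 0]
    - [[9, 0, 0], 0]
    - [[10, 0, 0], 0]
    - [[11, 0, 0], 0]
    - [[12, 0, 0], 0]
    - [[13, 0, 0], 0]
    - [[14, 0, 0], 0]
    - [[14, 0, 0], 0]

```text
t: 18.6
ee_pos: [525.2, -27.6, 97.0]
ee_rot: [0.0, 0.665, 0.747, -0.0]
force: [-0.6, -0.5, -1.7]
width: 0.403
grasp_force: 60.1
```

Call:
apply_moves:
  rows:
    - [[0, 0, 0.5], 0]
    - [[0, 0, 1.0], 0]
    - [[0, 0, 1.2], 0]
    - [[0, 0, 1.2], 0]

```text
t: 19.0
ee_pos: [525.2, -27.7, 96.0]
ee_rot: [-0.0, 0.665, 0.747, -0.0]
force: [-0.3, 0.3, 2.3]
width: 0.403
grasp_force: 60.5
```

```bash
python3 look.py s7 290 210 410 310
```

```text
19.05 [525.1 -27.7  96. ] [ 0.9934  0.1151 -0.    ] 0.4015738069733533 [-0.8  0.7  2.7] 60.55885076522827
```

View pics/s7.png

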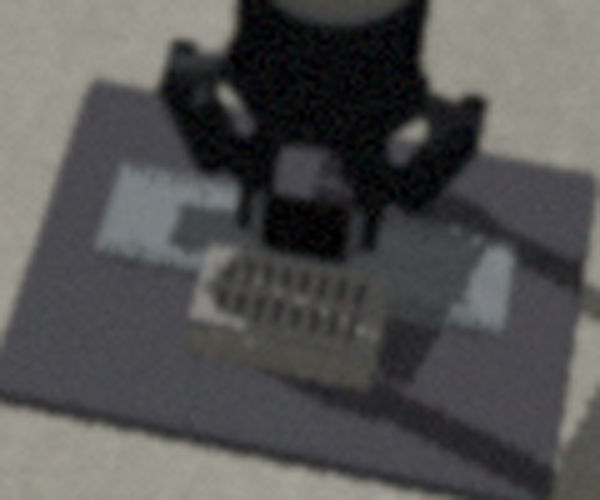

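The bar is down on the board (contact force about 4 N up) and the block's near edge has moved slightly, as expected from the push. I release and back off.

Call:
apply_moves:
  rows:
    - [[0, 0, 0], 0]
    - [[0, 0, 0], 0]
    - [[0, 0, 0], 0]
    - [[0, 0, 0], 0]
    - [[0, 0, 0], 0]
  fingers: -0.3

```text
t: 19.55
ee_pos: [525.2, -27.7, 95.8]
ee_rot: [0.0, 0.665, 0.747, -0.0]
force: [-0.9, -0.5, -0.1]
width: 0.653
grasp_force: 0.0
```

Call:
apply_moves:
  rows:
    - [[0, 0, -5], 0]
    - [[0, 0, -20], 0]
    - [[0, 0, -50], 0]
    - [[0, 0, -90], 0]
    - [[-50, 0, -120], 0]
    - [[-100, 0, -140], 0]
    - [[-150, 0, -140], 0]
    - [[-200, 0, -140], 0]
    - [[-240, 0, -140], 0]
    - [[-240, 0, -140], 0]

```text
t: 20.55
ee_pos: [553.9, -272.6, 236.8]
ee_rot: [0.003, 0.667, 0.745, -0.001]
force: [-1.1, 0.2, -0.1]
width: 0.652
grasp_force: 0.0
```

```bash
python3 meas.py; python3 - <<'E'
import cv2
cv2.imwrite('pics/fin.png',cv2.resize(cv2.imread('pics/last_top.png')[205:335,255:375],None,fx=4.5,fy=4.5,interpolation=cv2.INTER_CUBIC))
E
```

```text
top block_long 0.68 [288, 251, 306, 288] z 43.0 [522.3  15. ] [78.9 39.1] 5.8
top board 0.86 [269, 210, 359, 332] z 15.0 [525.5 -17.9] [239.5 179.5] 6.8
top straightedge 0.7 [300, 226, 334, 311] z 19.0 [529.  -28.5] [183.8  52.3] 6.9
  grip ((526.42431640625, -29.043712615966797), (30.134292602539062, 9.401793479919434), 8.135907173156738) 42.183087790689115
top straightedge 0.47 [514, 335, 522, 353] z 6.0 [ 347.2 -467.2] [14.7 47.2] 62.2
top jar 0.69 [288, 139, 311, 169] z 78.0 [783.8   9.9] [46.6 46.5] 65.6
side board 0.55 [280, 226, 408, 315] z 12.0 [523.5 -13.6] [239.9 182.4] 7.0
side straightedge 0.87 [405, 139, 473, 173] z 3.0 [ 415.5 -455.5] [ 60.8 177.9] 73.1
  grip ((416.4783020019531, -455.95050048828125), (19.472993850708008, 36.213199615478516), 70.99677276611328) 24.24056043006066
side straightedge 0.63 [309, 246, 393, 277] z 16.0 [526.6 -27.2] [181.7  57.7] 7.2
  grip ((526.0291137695312, -24.443252563476562), (35.23490905761719, 17.83275032043457), 9.07746410369873) 37.835160626945786
side jar 0.62 [225, 216, 249, 254] z 73.0 [783.2  14.8] [48.3 48.9] 72.5
21.05 [ 552.85892915 -265.07013007  235.91329196] [ 9.93205987e-01  1.16369419e-01 -1.57331612e-04] 0.6473428855433507
```

View pics/fin.png

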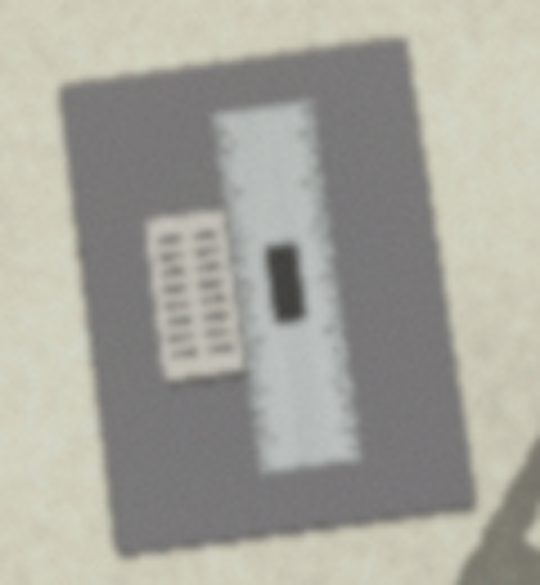

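Block and straightedge lie side by side and touching, in the middle of the board. I'll check the angle over several pictures and hand in if it is within limits.

```bash
python3 - <<'E'
from h import *
def ang(p):
    w,v=np.linalg.eigh(np.cov(p[:,:2].T)); d=v[:,1]; return np.degrees(np.arctan(d[1]/d[0]))
A=[]
for i in range(8):
    im=r.get_image('top');C=cloud(im);x,y,z=C[...,0],C[...,1],C[...,2]
    b=C[(abs(x-522)<50)&(abs(y-15)<32)&(z>33)]
    bl=[o for o in r.outline_of(im,'straightedge') if o['rect'][2]<400]
    s=C[bl[0]['pixels']&(z>15)&(z<30)] if bl else np.zeros((0,3))
    if len(s)<500 or len(b)<300: continue
    A.append([ang(b),ang(s),*b[:,:2].mean(0),*s[:,:2].mean(0)])
A=np.array(A);m=np.median(A,0);print(len(A),m.round(2),A.std(0).round(2))
a=np.radians(m[0]);d=m[4:]-m[2:4];print('in block frame',d@[np.cos(a),np.sin(a)],d@[-np.sin(a),np.cos(a)])
E
```

```text
7 [  6.28   6.36 522.08  15.06 527.53 -29.64] [0.29 0.18 0.09 0.06 0.24 0.18]
in block frame 0.5327011350307855 -45.02743607499162
```

The offset is -45.0 mm, the bar and block are parallel within 0.1°, and their middles agree within 1 mm. I hand in.

```bash
python3 -c "
from cell import r
print(r.hand_in())"
```

```text
the job is handed in; nothing more can be done
None
```

The job is handed in, with no verdict returned: the long block stands on the board with the aluminium straightedge flush along its long side (offset 45.0 mm, parallel within 0.1°, middles within 1 mm); the jar reads unmoved, and I did not go near the short block.

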